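Seat the bending die and hold the bolt behind the bracket

ROBOT

A 6-joint arm with a two-finger parallel gripper is mounted at the origin on the work surface. World frame = base frame: x ahead of the robot, y to its left, z up, the work surface at z = 0. Lengths are in m, angles in rad, forces in N, time in s.
With the tool pointing down it reaches from about 0.3 to 0.775 m from the base axis. Payload 14.6 kg.
Tool frame: the origin (TCP) lies midway between the tips of the shut fingers; the grasp point (between the pads) lies 19 mm behind it (ctrl.pinch_z is the distance from the TCP to the grasp point, in m); z points along the fingers, y is the line along which they close (so a half turn about z gives the same grasp; the last joint's range is limited). The gripper opens to 94 mm and grips with 3 to 60 N. Pads are 16 mm wide; open, the fingers measure 119 mm over their backs; the gripper's body (75 mm by 177 mm) begins 78 mm behind the grasp point.
Start: joints at [1.044, 0.3, 1.521, -0, 1.321, -0.067], TCP at [0.244, 0.493, 0.205] pointing down, gripper open.
Joint ranges: [-3.03, 3.03], [-0.79, 2.21], [0.23, 2.52], [-1.04, 4.18], [0, 3.07], [-2.55, 2.55]. Speed limits (rad/s): [2.22, 2.22, 2.57, 3.14, 3.14, 3.14].

INTERFACE

Orientations are given as [roll, pitch, yaw] about the fixed x, y, z axes, in that order (R = Rz(yaw) Ry(pitch) Rx(roll)).
In Python, from station import ctrl gives the robot as it stands.
- The arm moves only by the tool jog_arm, never from a script. Its argument "motion" is a list of rows, each a list of 7 numbers: the shift along the tool's x, y, z in m, then the turn, a rotation vector about the tool's x, y, z in rad, then the opening, from -1 (shut) to 1 (fully open). In form: [[tx, ty, tz, rx, ry, rz, gripper], ...]. A call has 1 to 5 rows; each row shifts and turns the commanded pose from where the row before left it, along the tool's axes as they then stand; what a row does not reach is not made up. A row lasts 1/10 s, in which the tool goes at most 50 mm and 8.59 degrees, less where a joint would pass 70% of its speed; a pose out of reach is approached as far as the arm can. A call is refused whole if a number of a shift passes 0.05 or a number of a turn 0.15, either way. A call with a gripper value outside its range is refused whole. The fingers move at their own pace and stop on an object; "squeeze" is the grip in N (left out, the last holds). Time passes only in rows, so rows that do not move let the fingers close. It gives the time, the measured TCP pose, the force, the opening and the grip force at its end, in the units of the state.
- ctrl.get_obs(): the state, without advancing time (a new reading comes with each control period).
- ctrl.camera(name): name is "scene" or "top" or "wrist"; returns the picture (400x640x3 uint8, red, green, blue); there is no depth.
- ctrl.camera_model(name): a dict with "intrinsics" (3x3 intrinsics, pixels), "k1" (the pictures are not rectified: a ray, as slopes to the right and down, at radius r is drawn at 1 + k1 r^2 times it, then the intrinsics apply), "rvec" (rotation vector, rad) and "tvec" (3), from world to camera coordinates, as OpenCV has them. Camera axes: x right, y down, z forward; pixel columns grow to the right and rows downward; lengths in m; the calibration is good to about 2 mm. A picture is of the moment at which its call begins: read the wrist's pose just before it. camera_model takes no time and is no camera call; for the wrist camera it gives the pose at the moment of the call.
- ctrl.hand_in(): hands the job in; it is judged then, once.
The state is a dict: "time_s": time; "qpos": joint angles; "joint_vel": joint speeds; "tau": joint torques, N m; "ee_pos": TCP position; "eef_rot": TCP orientation; "force": force on the tool from outside, world axes, zero at the start; "moment": the same for the moment, N m; "grip_width": finger opening in m; "grip_force": force on a finger pad.
Only numpy, scipy, OpenCV 4.12 (cv2) and the standard library are available. Lean on these libraries where they do the work, as an engineer would, in place of code of your own. Each camera call takes 0.05 s, during which the arm holds its last target. There are 200 camera calls.

TASK

First set the flat aluminium die fully home on the two short locating pegs of the wire-bending jig and let go of it. Then reach down into the narrow gap behind the jig's steel bracket, grip the hidden hex bolt head that the nut runner is slowly dragging round, and stop it from turning; finish while still gripping it firmly and centrally, do not let go. Leave the other tools and things where they are.

Things in the scene. Friction and masses are not known exactly. Their poses are not given: they have to be found in the camera images.
- jig: the wire-bending jig, fixed to the bench: dark wood block 240 (x) x 260 (y) x 50 mm; origin: centre of its underside, z up. In its frame (mm): steel bracket plate x 0 to 8, y -90 to -10, up to z 120; nut runner (black cylinder, 48 across, top z 119) on its -x side; two slim 6 mm bending pins, 30 tall, at x -100, y -5 and 30 (not locating pegs)
- gap (a point): centre of the mouth of the gap behind the bracket, level with the tops of bracket and fence (jig frame 32, -50, 120 mm), axes as the jig's. The light wood fence (x 56 to 76, y -90 to -10, up to z 120 in the jig frame) stands parallel to the bracket; the gap is 48 mm wide along x, 80 mm long in y, 70 mm deep, open above and at both ends
- seat (a point): on the jig's block top (jig frame 0, 80, 50 mm), midway between the two locating pegs, axes as the jig's. Pegs: steel, 10 mm diameter, 16 mm tall, tapering above 9 mm to 3.6 mm at the tip, at x -32 and +32 mm from this point
- die: the die, loose on the bench left or right of the jig: aluminium plate 104 (x) x 60 (y) x 20 mm, about 0.4 kg, two 14 mm through holes at x -32 and +32 mm, and between them a grip rib 36 (x) x 24 (y) mm, from z 20 to 65 mm. Origin: centre of the underside, z up. Seated when its origin is at the seat point, its x axis along the jig's x, either way round
- bolt: steel hex head, 30 mm across flats, 18 thick. Origin: its centre, jig frame (32, -50, 95) mm, midway across the gap; its x is the bolt axis, along the jig's x. Flats face its +z, -z and every 60 degrees about x. The runner turns it about x at about 0.12 rad/s with only 0.1 Nm, from any angle; jaws closing on it along the jig's y turn it square to two flats and stop it
- spare: bystander: round aluminium former, 80 mm disc 20 mm thick with a 24 mm round post to 65 mm; no holes; lies on the other side of the jig from the die. Origin: centre of underside.
- tin: bystander: small round steel tin, 32 mm across, 20 mm high, standing on the jig block behind the pegs. Origin: centre of underside.
- hammer: bystander: hammer lying far left.
- driver: bystander: screwdriver lying left.
- pliers: bystander: dark steel pliers, about 160 mm, lying far right.
- pad: bystander: black plastic pad 70 x 45 x 18 mm, near right.
- cup: bystander: white mug, 70 mm across, 80 mm high, near left.
- ruler: bystander: yellow flat ruler 240 x 30 x 6 mm, beyond the jig.
There are look-alikes about, which are no part of the job. What is shaped like the die but brown or purple is not meant.

How it is judged:
On the way, in this order (a step that is already met when the one before it is completed fails the run):
1. the die is fully home on the two pegs and let go (horizontal distance between die and seat below 0.005 m and z of die in the frame of jig below 0.054 m and angle between the x axis of die and the x axis of jig, either way round below 0.12 rad and angle between die's own z axis and vertical below 0.06 rad and contact force between the fingers and die below 0.2 N and linear speed of die below 0.03 m/s), for 0.3 s.
2. the bolt head is gripped and no longer turns (contact force between the fingers and bolt above 5 N and angular speed of bolt below 0.04 rad/s and distance between the grasp point and bolt below 0.018 m), for 0.3 s.
At the end, for the whole second after the job is handed in: die seated on the pegs (origin within 5 mm of the seat, no more than 4 mm above the block, aligned within 0.12 rad, level within 0.06 rad, at rest, not touched); fingers press the bolt head with more than 5 N, the grasp point lies within 18 mm of its centre and it turns slower than 0.04 rad/s (all of step 1 and all of step 2); the arm keeps its last pose, push and grip.
It fails at once if a bystander is shifted by more than 30 mm (distance of any of spare, tin, hammer, driver, pliers, pad, cup, ruler from where it was at the start of the episode above 0.03 m).
It also fails if it takes over 58 s, if anything falls off the work surface, if the arm or the gripper's body presses on something with over 40 N, if the wrist force passes 120 N, or if a joint passes its speed limit or range.

## Working session

There is one attempt and no reset: what is moved stays moved. The work goes in short steps, Python scripts to look and compute and a tool call to move; the robot and the scene stay as the last step left them, time stands still between calls to the robot, and variables do not carry over. Pictures are saved under pics/ and viewed, at most 10 in all, crops included, and the job is handed in when it is done.

Besides the shell and the picture viewer there is one more tool, called after "Request:" as name([rows], argument=value, ...), one row to a line, values as JSON. jog_arm: Moves the arm, as the interface text tells. Its arguments: {"type":"object","properties":{"motion":{"type":"array"},"squeeze":{"type":"number"}},"required":["motion"]}

```bash
mkdir -p pics; cat > h.py <<'E'
import numpy as np, cv2
from station import ctrl
from scipy.spatial.transform import Rotation as R
def ray(m,px,z):
    "pixel(s) -> world points on plane z"
    K=np.array(m['intrinsics']);k1=m['k1'];Rm=cv2.Rodrigues(np.array(m['rvec'],float))[0];t=np.array(m['tvec'],float).ravel()
    p=cv2.undistortPoints(np.array(px,float).reshape(-1,1,2),K,np.array([k1,0,0,0.])).reshape(-1,2)
    d=np.c_[p,np.ones(len(p))]@Rm; c=-Rm.T@t
    return c+d*((z-c[2])/d[:,2])[:,None]
def proj(m,P):
    return cv2.projectPoints(np.array(P,float).reshape(-1,1,3),np.array(m['rvec'],float),np.array(m['tvec'],float),np.array(m['intrinsics']),np.array([m['k1'],0,0,0.]))[0].reshape(-1,2)
def snap(n,f):
    m=ctrl.camera_model(n);im=ctrl.camera(n);cv2.imwrite(f'pics/{f}.png',im[...,::-1]);return im,m
E
python3 -c "
from h import *
for n in('top','scene'):
    im,m=snap(n,n+'0');print(n,m)
print(ctrl.get_obs())
"
```

```text
top {'intrinsics': array([[479.18317291,   0.        , 329.8388624 ],
       [  0.        , 479.18317291, 207.79353669],
       [  0.        ,   0.        ,   1.        ]]), 'k1': -0.09250980406622424, 'rvec': array([ 2.14953654, -2.1516357 ,  0.13793214]), 'tvec': array([-0.01601952,  0.54237544,  1.59046497])}
scene {'intrinsics': array([[443.08230798,   0.        , 324.79792015],
       [  0.        , 443.08230798, 194.59642266],
       [  0.        ,   0.        ,   1.        ]]), 'k1': -0.0820300663802772, 'rvec': array([ 1.48418592,  2.37001297, -0.65344711]), 'tvec': array([ 0.22949052, -0.34934917,  1.7049577 ])}
{'time_s': 0.1, 'qpos': array([ 1.04440909e+00,  3.00425213e-01,  1.52152804e+00, -9.40436778e-06,
        1.32072164e+00, -6.66165172e-02]), 'joint_vel': array([-4.85320200e-04, -8.35107566e-04, -1.27119562e-03,  1.02910331e-03,
        2.31690133e-05, -6.15141563e-04]), 'tau': array([ 1.55575359e-03, -5.32641399e+01, -3.53286195e+01,  7.09296344e-02,
        2.35026958e-02, -3.26319264e-05]), 'ee_pos': array([0.24394751, 0.49266513, 0.20493394]), 'eef_rot': array([-3.14051221e+00, -6.29526297e-05,  2.68182423e+00]), 'force': array([-0.04992238,  0.14914981,  0.35051659]), 'moment': array([0.06292397, 0.02687698, 0.00075111]), 'grip_force': 0.0, 'grip_width': 0.09391236600677254}
```

View pics/top0.png

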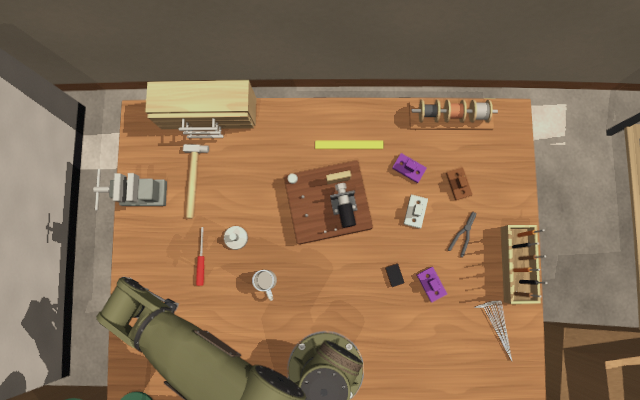

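View pics/scene0.png

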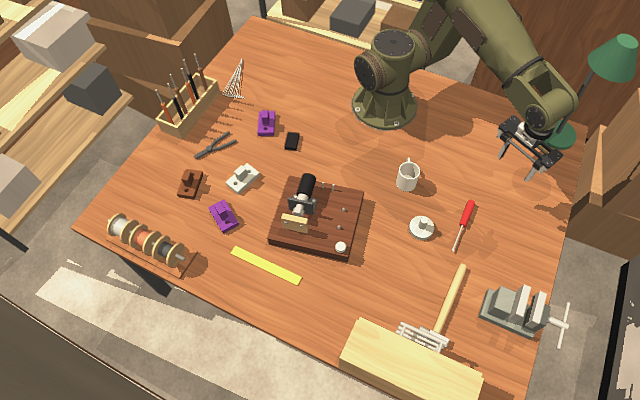

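The top picture shows the jig centred near (329,202), the aluminium die near (416,212) and the spare at (235,237). I'll enlarge the jig and die area.

```bash
python3 -c "
from h import *
im=cv2.imread('pics/top0.png')[150:260,275:435]
cv2.imwrite('pics/topc.png',cv2.resize(im,None,fx=5,fy=5,interpolation=cv2.INTER_CUBIC))
"
```

```text
(no output)
```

View pics/topc.png

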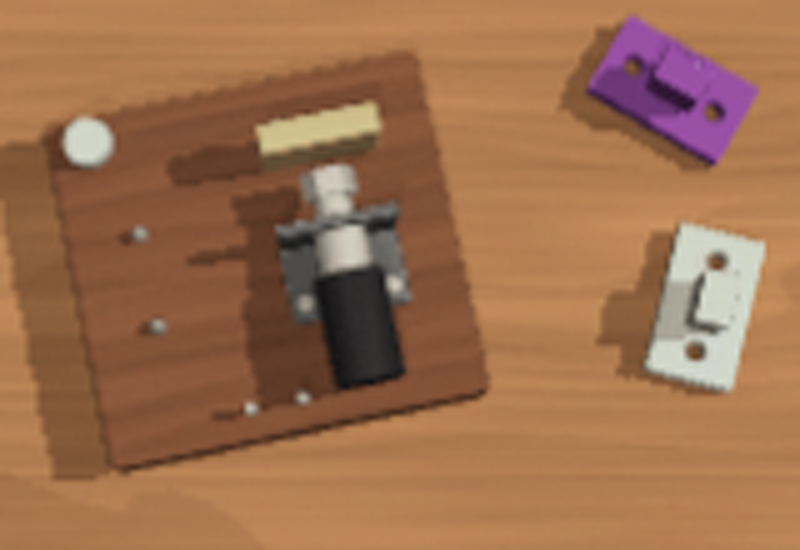

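```bash
cat > fit.py <<'E'
from h import *
from scipy.optimize import least_squares
def fit(m,P,px,x0):
    P=np.array(P)/1000.
    def w(v): 
        c,s=np.cos(v[2]),np.sin(v[2]); return np.c_[v[0]+c*P[:,0]-s*P[:,1],v[1]+s*P[:,0]+c*P[:,1],P[:,2]]
    r=least_squares(lambda v:(proj(m,w(v))-px).ravel(),x0,loss='soft_l1')
    return r.x,(proj(m,w(r.x))-px).round(2)
E
python3 -c "
from fit import *
m=ctrl.camera_model('top')
U=lambda a:(np.array(a)+.5)/5-.5+[275,150]
j,e=fit(m,[[120,-130,50],[-120,-130,50],[-120,130,50],[32,80,66],[-32,80,66],[-100,-5,80],[-100,30,80]],U([[415,55],[487,390],[118,468],[140,233],[158,326],[303,397],[251,407]]),[.55,0,0.2]);print(j,e.tolist())
d,e=fit(m,[[52,30,20],[52,-30,20],[-52,-30,20],[-52,30,20],[32,0,20],[-32,0,20]],U([[680,222],[765,240],[733,390],[645,372],[717,260],[695,351]]),[.5,-.3,0]);print(d,e.tolist())
"
```

```text
[ 0.56315767 -0.00948035  0.20527464] [[0.23, -1.22], [1.05, 0.37], [-1.3, 0.69], [-0.29, -0.17], [-0.11, -0.17], [0.14, -0.01], [0.1, 0.16]]
[ 0.533994   -0.31149943 -0.23792112] [[-0.1, 0.15], [-0.18, 0.59], [-0.1, -0.17], [0.44, -0.65], [-0.25, 0.15], [0.21, -0.07]]
```

```bash
cat > go.py <<'E'
from h import *
def go(x,y,z,yaw):
    "turn first (rz), then shift in turned tool axes"
    o=ctrl.get_obs();p=o['ee_pos'];Rc=R.from_euler('xyz',o['eef_rot']);Rt=R.from_euler('xyz',[np.pi,0,yaw])
    print('t',round(o['time_s'],2),'turn',(Rc.inv()*Rt).as_rotvec().round(4),'shift',Rt.inv().apply(np.array([x,y,z])-p).round(4),'w',o['grip_width'].round(4),'F',o['grip_force'],o['force'].round(1))
E
python3 -c "
from go import *
go(.534,-.3115,.2,-.238+np.pi)"
```

```text
Traceback (most recent call last):
  File "go.py", line 5, in go
    print('t',round(o['time_s'],2),'turn',(Rc.inv()*Rt).as_rotvec().round(4),'shift',Rt.inv().apply(np.array([x,y,z])-p).round(4),'w',o['grip_width'].round(4),'F',o['grip_force'],o['force'].round(1))
                                                                                                                                      ^^^^^^^^^^^^^^^^^^^^^
AttributeError: 'float' object has no attribute 'round'
```

```bash
sed -i "s/o\['grip_width'\].round(4)/round(o['grip_width'],4)/" go.py; python3 -c "
from go import *
go(.534,-.3115,.2,-.238+np.pi)"
```

```text
t 0.1 turn [-1.100e-03 -2.000e-04 -2.218e-01] shift [-0.4715 -0.7131  0.0049] w 0.0939 F 0.0 [-0.   0.1  0.4]
```

Request:
jog_arm([
  [0,0,0,0,0,-0.11,1],
  [0,0,0,0,0,-0.11,1],
  [-0.025,-0.038,0,0,0,0,1],
  [-0.025,-0.038,0,0,0,0,1],
  [-0.025,-0.038,0,0,0,0,1],
])

```text
time_s: 0.6
ee_pos: [0.2898, 0.3627, 0.205]
eef_rot: [-3.141, -0.0, 2.903]
force: [-0.3, -0.4, 0.9]
grip_width: 0.094
grip_force: 0.0
```

Request:
jog_arm([
  [-0.025,-0.038,0,0,0,0,1],
  [-0.025,-0.038,0,0,0,0,1],
  [-0.025,-0.038,0,0,0,0,1],
  [-0.025,-0.038,0,0,0,0,1],
  [-0.025,-0.038,0,0,0,0,1],
])

```text
time_s: 1.1
ee_pos: [0.3662, 0.1483, 0.2054]
eef_rot: [3.142, 0.0, 2.902]
force: [0.5, 0.3, -0.2]
grip_width: 0.094
grip_force: 0.0
```

Request:
jog_arm([
  [-0.025,-0.038,0,0,0,0,1],
  [-0.025,-0.038,0,0,0,0,1],
  [-0.025,-0.038,0,0,0,0,1],
  [-0.025,-0.038,0,0,0,0,1],
  [-0.025,-0.038,0,0,0,0,1],
])

```text
time_s: 1.6
ee_pos: [0.4426, -0.0662, 0.2054]
eef_rot: [3.142, -0.0, 2.902]
force: [1.9, -0.2, 0.4]
grip_width: 0.0943
grip_force: 0.0
```

Request:
jog_arm([
  [-0.025,-0.038,0,0,0,0,1],
  [-0.025,-0.038,0,0,0,0,1],
  [-0.025,-0.038,0,0,0,0,1],
  [-0.025,-0.038,0,0,0,0,1],
  [0,0,0,0,0,0,1],
])

```text
time_s: 2.1
ee_pos: [0.5037, -0.2395, 0.2041]
eef_rot: [-3.142, -0.001, 2.898]
force: [0.2, -0.2, -0.2]
grip_width: 0.094
grip_force: 0.0
```

```bash
python3 -c "
from go import *
im,m=snap('wrist','w1');go(.534,-.3115,.2,-.238+np.pi)
P=np.array([[0,0,65],[52,30,20],[52,-30,20],[-52,-30,20],[-52,30,20],[32,0,20],[-32,0,20]])/1000
print(proj(m,np.c_[P[:,:2]@np.array([[np.cos(-.238),np.sin(-.238)],[-np.sin(-.238),np.cos(-.238)]])+[.534,-.3115],P[:,2]]).round(1).tolist())"
```

```text
t 2.15 turn [ 0.0004 -0.0018 -0.0044] shift [-0.0473 -0.0649  0.0043] w 0.0938 F 0.0 [ 0.1  0.2 -0.3]
[[253.0, 240.5], [288.1, 269.0], [236.5, 269.2], [230.4, 180.9], [285.6, 180.5], [261.5, 253.1], [258.8, 198.7]]
```

View pics/w1.png

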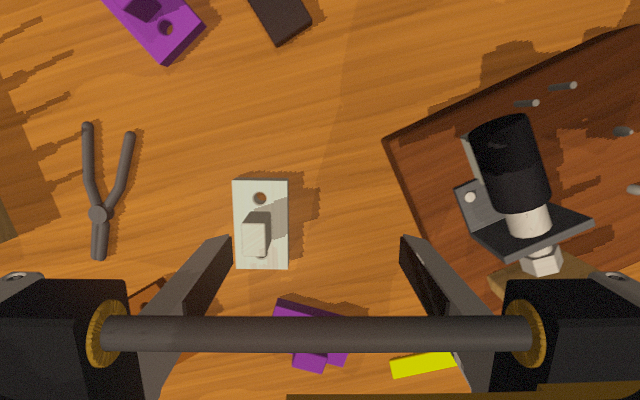

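The wrist picture shows the die at corners (233,180), (287,180), (288,269), (235,269), within about 2 px of the prediction, so I'm descending.

Request:
jog_arm([
  [-0.024,-0.032,0.02,0,0,-0.004,1],
  [-0.023,-0.033,0.02,0,0,0,1],
  [0,0,0.04,0,0,0,1],
  [0,0,0.04,0,0,0,1],
  [0,0,0,0,0,0,1],
])

```text
time_s: 2.65
ee_pos: [0.5315, -0.3074, 0.0804]
eef_rot: [3.138, -0.009, 2.906]
force: [-0.3, -0.8, -0.9]
grip_width: 0.094
grip_force: 0.0
```

```bash
python3 -c "
from go import *
go(.534,-.3115,.03,-.238+np.pi)"
```

```text
t 2.65 turn [ 0.0032 -0.0086  0.0028] shift [-0.0034 -0.0034  0.0504] w 0.094 F 0.0 [-0.3 -0.8 -0.9]
```

Request:
jog_arm([
  [-0.003,-0.003,0.03,0,0,0,1],
  [0,0,0.02,0,0,0,1],
  [0,0,0,0,0,0,1],
  [0,0,0,0,0,0,1],
])

```text
time_s: 3.05
ee_pos: [0.5368, -0.3133, 0.0377]
eef_rot: [-3.141, 0.002, 2.906]
force: [0.2, -1.1, 0.2]
grip_width: 0.0939
grip_force: 0.0
```

```bash
python3 -c "
from go import *
go(.534,-.3115,.03,-.238+np.pi)"
```

```text
t 3.05 turn [-0.0006  0.0018  0.0028] shift [0.0032 0.0011 0.0077] w 0.0939 F 0.0 [ 0.2 -1.1  0.2]
```

Request:
jog_arm([
  [0.003,0.001,0.008,0,0,0.003,1],
  [0,0,0,0,0,0,-1],
  [0,0,0,0,0,0,-1],
  [0,0,0,0,0,0,-1],
  [0,0,0,0,0,0,-1],
], squeeze=40)

```text
time_s: 3.55
ee_pos: [0.5335, -0.3119, 0.0278]
eef_rot: [-3.141, 0.0, 2.903]
force: [1.0, 0.5, 0.2]
grip_width: 0.0653
grip_force: 0.0
```

Request:
jog_arm([
  [0,0,0,0,0,0,-1],
  [0,0,0,0,0,0,-1],
  [0,0,0,0,0,0,-1],
  [0,0,0,0,0,0,-1],
])

```text
time_s: 3.95
ee_pos: [0.5334, -0.3118, 0.0274]
eef_rot: [3.142, -0.0, 2.903]
force: [-0.4, -0.1, -0.4]
grip_width: 0.0334
grip_force: 0.0
```

Request:
jog_arm([
  [0,0,0,0,0,0,-1],
  [0,0,0,0,0,0,-1],
  [0,0,0,0,0,0,-1],
  [0,0,0,0,0,0,-1],
])

```text
time_s: 4.35
ee_pos: [0.5334, -0.3117, 0.0274]
eef_rot: [3.142, -0.0, 2.903]
force: [0.1, -0.3, 0.7]
grip_width: 0.0235
grip_force: 39.9
```

Request:
jog_arm([
  [0,0,-0.02,0,0,0,-1],
  [0,0,-0.04,0,0,0,-1],
  [0,0,-0.05,0,0,0,-1],
  [0,0,-0.05,0,0,0,-1],
  [0,0,0,0,0,0,-1],
])

```text
time_s: 4.85
ee_pos: [0.5353, -0.313, 0.1948]
eef_rot: [-3.138, 0.01, 2.903]
force: [-0.3, -0.3, -2.9]
grip_width: 0.0237
grip_force: 39.9
```

```bash
python3 -c "
from go import *
a=.2053;c,s=np.cos(a),np.sin(a);x,y=.5632-80e-3*s,-.0095+80e-3*c
print(x,y);go(x,y,.19,a+np.pi); im,m=snap('wrist','w2')"
```

```text
0.5468911304771835 0.06881998962517646
t 4.85 turn [-0.006   0.0092 -0.444 ] shift [-0.0892  0.3715  0.0048] w 0.0237 F 39.91876780986786 [-0.3 -0.3 -2.9]
```

View pics/w2.png

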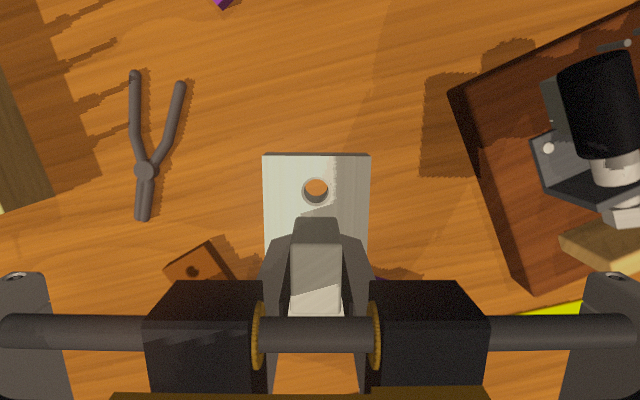

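The die is held square: front top corners at (263,154) and (370,154), hole at (315,190). Now I'll turn and carry it over the jig while measuring the die offset in the hand.

```bash
python3 -c "
from fit import *
m=ctrl.camera_model('wrist');o=ctrl.get_obs();p=o['ee_pos'];b=p[2]-.0274;K=1000*b
v,e=fit(m,[[-52,-30,20+K],[-52,30,20+K],[-32,0,20+K]],[[263,154],[370,154],[315.5,190]],[p[0],p[1],-.238])
a=o['eef_rot'][2];d=v[:2]-p[:2]
print(v,e.tolist(),'die-tcp in tool xy',d@[np.cos(a),np.sin(a)],d@[np.sin(a),-np.cos(a)],'yaw diff',v[2]+np.pi-a)"
```

```text
[ 0.53372545 -0.31277796 -0.23987712] [[-2.23, -0.02], [0.89, 0.14], [0.26, -0.07]] die-tcp in tool xy 0.00040576120901361336 -0.000501634395614538 yaw diff -0.0010303882683024845
```

Request:
jog_arm([
  [0,0,0,0,0,-0.148,-1],
  [0,0,0,0,0,-0.148,-1],
  [0,0,0,0,0,-0.148,-1],
  [-0.011,0.0464,0,0,0,0,-1],
  [-0.011,0.0464,0,0,0,0,-1],
])

```text
time_s: 5.4
ee_pos: [0.5349, -0.2156, 0.1848]
eef_rot: [3.139, -0.003, -2.938]
force: [0.1, -0.2, -3.2]
grip_width: 0.0238
grip_force: 39.9
```

Request:
jog_arm([
  [-0.011,0.0464,0,0,0,0,-1],
  [-0.011,0.0464,0,0,0,0,-1],
  [-0.011,0.0464,0,0,0,0,-1],
  [-0.011,0.0464,0,0,0,0,-1],
  [0,0,0,0,0,0,-1],
])

```text
time_s: 5.9
ee_pos: [0.5404, -0.021, 0.1856]
eef_rot: [3.14, -0.003, -2.932]
force: [0.2, -0.7, -3.4]
grip_width: 0.0238
grip_force: 39.9
```

```bash
python3 -c "
from go import *
im,m=snap('wrist','w3');go(.5469,.0688,.19,.2053+np.pi)
a=.2053;c,s=np.cos(a),np.sin(a);P=np.array([[32,80,66],[-32,80,66],[32,80,50],[-32,80,50],[-120,130,50]])/1000
print(proj(m,np.c_[.5632+c*P[:,0]-s*P[:,1],-.0095+s*P[:,0]+c*P[:,1],P[:,2]]).round(1).tolist())"
```

```text
t 5.95 turn [ 0.001  -0.0027  0.0037] shift [-0.025   0.0889 -0.0043] w 0.0236 F 39.91886079311371 [-0.2 -0.1 -3.1]
[[407.0, 258.4], [412.2, 192.3], [402.8, 251.9], [407.5, 188.7], [470.0, 92.2]]
```

View pics/w3.png

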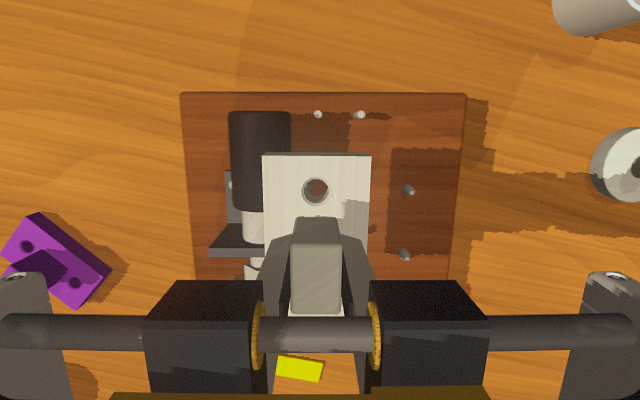

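```bash
python3 -c "
import cv2
im=cv2.imread('pics/w3.png')[80:280,250:480]
cv2.imwrite('pics/w3c.png',cv2.resize(im,None,fx=3,fy=3,interpolation=cv2.INTER_CUBIC))"
```

```text
(no output)
```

View pics/w3c.png

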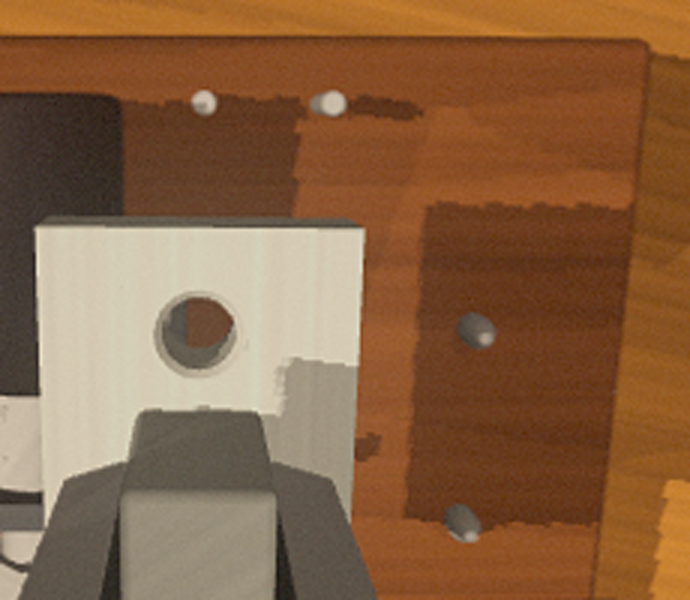

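The peg tips lie at (411.4,192.4) and (406.4,258.7), within 1 px of prediction, so I'll refine the jig fit and move on.

```bash
python3 -c "
from fit import *
from go import go
m=ctrl.camera_model('wrist')
v,e=fit(m,[[32,80,66],[-32,80,66],[-100,-5,80],[-100,30,80]],[[406.4,258.7],[411.4,192.4],[317.4,113.7],[360.8,113.7]],[.56,0,.2]);print(v,e.tolist())
a=v[2];print(v[0]-.08*np.sin(a),v[1]+.08*np.cos(a))
go(v[0]-.08*np.sin(a),v[1]+.08*np.cos(a),.115,a+np.pi)
print(ctrl.get_obs()['eef_rot'])
"
```

```text
[ 0.56364852 -0.01262534  0.20508495] [[-0.05, -0.24], [-0.01, 0.03], [0.15, -0.04], [-0.1, 0.2]]
0.5473564946381566 0.06569815566410586
t 5.95 turn [ 0.001  -0.0027  0.004 ] shift [-0.0248  0.0858  0.0707] w 0.0236 F 39.91886079311371 [-0.2 -0.1 -3.1]
[ 3.14059095e+00 -2.69395313e-03 -2.93255437e+00]
```

Request:
jog_arm([
  [-0.013,0.02,0,-0.001,0.003,0.004,-1],
  [-0.012,0.02,0.02,0,0,0,-1],
  [0,0,0,0,0,0,-1],
  [0,0,0,0,0,0,-1],
  [0,0,0,0,0,0,-1],
])

```text
time_s: 6.45
ee_pos: [0.5575, 0.0174, 0.1674]
eef_rot: [3.141, -0.003, -2.941]
force: [-0.2, 0.5, -2.6]
grip_width: 0.024
grip_force: 39.9
```

```bash
python3 -c "
from go import *
import pickle
o=ctrl.get_obs();im,m=snap('wrist','w4');pickle.dump((m,o),open('m4.pkl','wb'));go(.5469,.0688,.115,.2053+np.pi)
print(np.abs(o['joint_vel']).max(),o['ee_pos'],o['eef_rot'])
a=.2053;c,s=np.cos(a),np.sin(a);P=np.array([[32,80,66],[-32,80,66],[-100,-5,80],[-100,30,80]])/1000
print(proj(m,np.c_[.5632+c*P[:,0]-s*P[:,1],-.0095+s*P[:,0]+c*P[:,1],P[:,2]]).round(1).tolist())
cv2.imwrite('pics/w4c.png',cv2.resize(im[70:270,240:440,::-1],None,fx=3,fy=3,interpolation=cv2.INTER_CUBIC))"
```

```text
t 6.5 turn [ 0.0008 -0.0029 -0.0053] shift [-0.      0.0525  0.0526] w 0.024 F 39.918689131736755 [ 0.3 -0.1 -2.7]
0.009530209616137354 [0.55749611 0.01736155 0.16735301] [ 3.14071522 -0.00340442 -2.94141291]
[[376.4, 240.2], [379.4, 167.3], [271.9, 79.5], [319.1, 79.2]]
```

View pics/w4c.png

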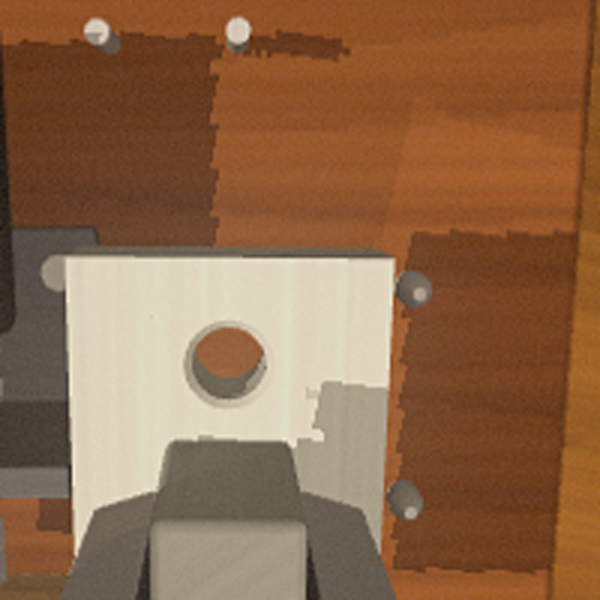

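The peg tips lie at (379.5,167.8) and (376.8,240.8), die corners at (261.5,155.5) and (370.8,155.5), and the hole at (315.2,191.2). I'll fit both in this one view.

```bash
python3 -c "
from fit import *
from go import go
import pickle
m,o=pickle.load(open('m4.pkl','rb'))
v,e=fit(m,[[32,80,66],[-32,80,66],[-100,-5,80],[-100,30,80]],[[376.8,240.8],[379.5,167.8],[272.2,79.8],[318.8,79.8]],[.56,0,.2]);print(v,e.tolist())
p=o['ee_pos'];K=1000*(p[2]-.0274)
d,e=fit(m,[[-52,-30,20+K],[-52,30,20+K],[-32,0,20+K]],[[261.5,155.5],[370.8,155.5],[315.2,191.2]],[p[0],p[1],.2]);print(d,e.tolist())
a=o['eef_rot'][2];D=d[:2]-p[:2];D=np.array([D@[np.cos(a),np.sin(a)],D@[np.sin(a),-np.cos(a)]]);print('die in tool',D,'yaw',d[2]-np.pi-a)
a=v[2];t=np.array([v[0]-.08*np.sin(a),v[1]+.08*np.cos(a)]);print('seat',t)
t-=[-np.cos(a)*D[0]-np.sin(a)*D[1],-np.sin(a)*D[0]+np.cos(a)*D[1]]
print('tcp',t);go(*t,.115,a+np.pi)
"
```

```text
[ 0.56358705 -0.0092735   0.20628775] [[-0.22, -0.24], [0.04, -0.04], [-0.19, 0.29], [0.34, -0.07]]
[0.55767217 0.01673991 0.19738851] [[-0.5, -0.18], [-0.04, 0.13], [0.58, 0.06]]
die in tool [-4.89345341e-05 -6.44232583e-04] yaw -0.0027912328200487835
seat [0.54720083 0.06903034]
tcp [0.54702097 0.0696509 ]
t 6.5 turn [ 0.0008 -0.0029 -0.0062] shift [-0.0004  0.0533  0.0526] w 0.024 F 39.918689131736755 [ 0.3 -0.1 -2.7]
```

Request:
jog_arm([
  [0,0.026,0,-0.001,0.003,-0.006,-1],
  [0,0.027,0.02,0,0,0,-1],
  [0,0,0.03,0,0,0,-1],
  [0,0,0,0,0,0,-1],
  [0,0,0,0,0,0,-1],
])

```text
time_s: 7.0
ee_pos: [0.5468, 0.0697, 0.1184]
eef_rot: [3.14, -0.006, -2.935]
force: [0.2, 0.7, -3.0]
grip_width: 0.0234
grip_force: 39.9
```

```bash
python3 -c "
from go import *
go(.547,.0694,.0974,.206+np.pi)"
```

```text
t 7.0 turn [ 0.0019 -0.0059  0.0004] shift [-0.0001 -0.0003  0.021 ] w 0.0234 F 39.918782114982605 [ 0.2  0.7 -3. ]
```

Request:
jog_arm([
  [0,0,0.012,0.002,-0.006,0,-1],
  [0,0,0.01,0,0,0,-1],
  [0,0,0.005,0,0,0,-1],
  [0,0,0.003,0,0,0,-1],
  [0,0,0,0,0,0,-1],
])

```text
time_s: 7.5
ee_pos: [0.5466, 0.0703, 0.0876]
eef_rot: [3.142, -0.0, -2.935]
force: [0.1, -0.2, -3.4]
grip_width: 0.0239
grip_force: 39.9
```

```bash
python3 -c "
from go import *
go(.547,.0694,.0774,.206+np.pi)"
```

```text
t 7.5 turn [ 0.     -0.0001  0.001 ] shift [-0.0002 -0.0009  0.0102] w 0.0239 F 39.91870701313019 [ 0.1 -0.2 -3.4]
```

Request:
jog_arm([
  [0,-0.0006,0.003,0,0,0,-1],
  [0,0,0.003,0,0,0,-1],
  [0,0,0.002,0,0,0,-1],
  [0,0,0.001,0,0,0,-1],
  [0,0,0,0,0,0,-1],
])

```text
time_s: 8.0
ee_pos: [0.5465, 0.0698, 0.0784]
eef_rot: [3.142, -0.0, -2.934]
force: [-0.4, 0.2, -2.9]
grip_width: 0.0242
grip_force: 39.9
```

Request:
jog_arm([
  [0,0,0.001,0,0,0,-1],
  [0,0,0.001,0,0,0,-1],
  [0,0,0,0,0,0,-1],
])

```text
time_s: 8.3
ee_pos: [0.5467, 0.0698, 0.0774]
eef_rot: [-3.141, 0.001, -2.934]
force: [-4.1, -0.6, 7.7]
grip_width: 0.0241
grip_force: 39.9
```

Request:
jog_arm([
  [0,0,0,0,0,0,0.1],
  [0,0,0,0,0,0,0.1],
  [0,0,0,0,0,0,0.1],
  [0,0,0,0,0,0,0.1],
])

```text
time_s: 8.7
ee_pos: [0.5466, 0.0698, 0.0765]
eef_rot: [3.142, 0.0, -2.934]
force: [-0.1, 0.6, -0.9]
grip_width: 0.0504
grip_force: 0.0
```

Request:
jog_arm([
  [0,0,-0.03,0,0,0,0.1],
  [0,0,-0.04,0,0,0,0.1],
  [0,0,-0.04,0,0,0,0.1],
  [0,0,-0.02,0,0,0,0.1],
  [0,0,0,0,0,0,0.1],
])

```text
time_s: 9.2
ee_pos: [0.5477, 0.0699, 0.2096]
eef_rot: [-3.141, 0.005, -2.934]
force: [0.9, 0.6, -1.1]
grip_width: 0.0514
grip_force: 0.0
```

Request:
jog_arm([
  [0,0,0,0,0,0,0.1],
])

```text
time_s: 9.3
ee_pos: [0.5464, 0.0698, 0.2059]
eef_rot: [3.142, -0.0, -2.934]
force: [0.7, -0.6, -0.1]
grip_width: 0.0514
grip_force: 0.0
```

```bash
python3 -c "
from go import *
a=.206;c,s=np.cos(a),np.sin(a);J=lambda x,y:(.5635+c*x-s*y,-.0094+s*x+c*y)
im,m=snap('wrist','w5');go(*J(.032,-.05),.2,a+np.pi)
P=np.array([[-52,110,70],[-52,50,70],[52,50,70],[-32,80,70]])/1000
print(proj(m,[[*J(p[0],p[1]),p[2]] for p in P]).round(1).tolist())"
```

```text
t 9.35 turn [ 0.0003 -0.0017  0.0012] shift [-0.0328 -0.131   0.0052] w 0.0516 F 0.0 [-0.  -0.7  0.1]
[[348.0, 140.5], [282.3, 140.4], [284.7, 247.3], [315.1, 162.3]]
```

View pics/w5.png

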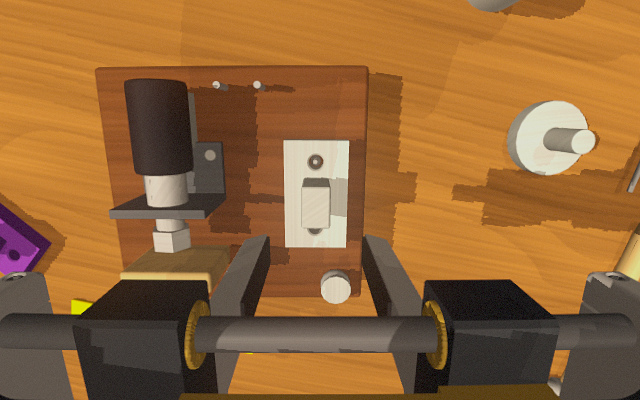

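The die sits home, with corners at (284,140) and (348,140) as predicted and the peg visible in the hole at (316,161). Next is the bolt.

Request:
jog_arm([
  [-0.011,-0.044,0,0,-0.002,0.001,0.4],
  [-0.011,-0.044,0,0,0,0,0.4],
  [-0.011,-0.043,0,0,0,0,0.4],
  [0,0,0,0,0,0,0.4],
  [0,0,0,0,0,0,0.4],
])

```text
time_s: 9.85
ee_pos: [0.6053, -0.0521, 0.2046]
eef_rot: [3.14, -0.001, -2.937]
force: [0.2, -0.5, -0.5]
grip_width: 0.0658
grip_force: 0.0
```

```bash
python3 -c "
from go import *
a=.206;c,s=np.cos(a),np.sin(a);J=lambda x,y:(.5635+c*x-s*y,-.0094+s*x+c*y)
go(*J(.032,-.05),.076,a+np.pi)"
```

```text
t 9.85 turn [ 0.0011 -0.0007 -0.0012] shift [0.0002 0.0004 0.1286] w 0.0658 F 0.0 [ 0.2 -0.5 -0.5]
```

Request:
jog_arm([
  [0,0,0.03,0,0,0,0.4],
  [0,0,0.03,0,0,0,0.4],
  [0,0,0.01,0,0,0,0.4],
  [0,0,0,0,0,0,0.4],
  [0,0,0,0,0,0,0.4],
])

```text
time_s: 10.35
ee_pos: [0.6063, -0.0511, 0.1378]
eef_rot: [-3.141, 0.003, -2.935]
force: [-0.3, 0.0, 0.7]
grip_width: 0.0656
grip_force: 0.0
```

```bash
python3 -c "
from go import *
a=.206;c,s=np.cos(a),np.sin(a);J=lambda x,y:(.5635+c*x-s*y,-.0094+s*x+c*y)
go(*J(.032,-.05),.076,a+np.pi)"
```

```text
t 10.35 turn [-0.0004  0.0032  0.0009] shift [ 0.0013 -0.0004  0.0618] w 0.0656 F 0.0 [-0.3  0.   0.7]
```

Request:
jog_arm([
  [0.001,0,0.015,0,0.002,0,0.4],
  [0,0,0.015,0,0,0,0.4],
  [0,0,0.015,0,0,0,0.4],
  [0,0,0.012,0,0,0,0.4],
  [0,0,0,0,0,0,0.4],
])

```text
time_s: 10.85
ee_pos: [0.604, -0.0517, 0.0772]
eef_rot: [3.14, -0.003, -2.935]
force: [0.2, -0.8, -0.9]
grip_width: 0.0658
grip_force: 0.0
```

```bash
python3 -c "
from go import *
a=.206;c,s=np.cos(a),np.sin(a);J=lambda x,y:(.5635+c*x-s*y,-.0094+s*x+c*y)
go(*J(.032,-.05),.076,a+np.pi)"
```

```text
t 10.85 turn [ 0.0012 -0.0032  0.0001] shift [-0.001  -0.0003  0.0012] w 0.0658 F 0.0 [ 0.2 -0.8 -0.9]
```

Request:
jog_arm([
  [-0.001,0,0,0,-0.003,0,-1],
  [0,0,0,0,0,0,-1],
  [0,0,0,0,0,0,-1],
  [0,0,0,0,0,0,-1],
  [0,0,0,0,0,0,-1],
], squeeze=40)

```text
time_s: 11.35
ee_pos: [0.6059, -0.0509, 0.0799]
eef_rot: [3.14, 0.003, -2.935]
force: [-1.4, -1.0, 2.9]
grip_width: 0.0305
grip_force: 40.0
```

Request:
jog_arm([
  [0,0,0,0,0,0,-1],
  [0,0,0,0,0,0,-1],
  [0,0,0,0,0,0,-1],
  [0,0,0,0,0,0,-1],
  [0,0,0,0,0,0,-1],
])

```text
time_s: 11.85
ee_pos: [0.6059, -0.0509, 0.0799]
eef_rot: [3.141, 0.003, -2.935]
force: [-2.4, 5.1, 2.4]
grip_width: 0.0309
grip_force: 40.0
```

Request:
jog_arm([
  [0,0,0,0,0,0,-1],
  [0,0,0,0,0,0,-1],
  [0,0,0,0,0,0,-1],
  [0,0,0,0,0,0,-1],
  [0,0,0,0,0,0,-1],
])

```text
time_s: 12.35
ee_pos: [0.6059, -0.051, 0.0799]
eef_rot: [3.141, 0.003, -2.935]
force: [-2.4, 5.4, 3.0]
grip_width: 0.0307
grip_force: 40.0
```

```bash
python3 -c "
from go import *
a=.206;c,s=np.cos(a),np.sin(a);J=lambda x,y:(.5635+c*x-s*y,-.0094+s*x+c*y)
go(*J(.032,-.05),.076,a+np.pi);print(ctrl.get_obs()['moment'])"
```

```text
t 12.35 turn [0.0008 0.0033 0.0004] shift [ 0.001  -0.0006  0.0039] w 0.0307 F 40.00088296830654 [-2.4  5.4  3. ]
[1.05529946 0.3730147  0.03856097]
```

The jaws rest at 30.7 mm on two flats with 40 N, about 4 mm off the bolt centre. I'm handing in.

```bash
python3 -c "
from station import ctrl
print(ctrl.hand_in())"
```

```text
the job is handed in; nothing more can be done
None
```

The die is home on both pegs and released, the bolt head is gripped on two flats at 40 N about 4 mm off centre and no longer turning as far as the steady pose and jaw width show, and the job was handed in at about 12.4 s (no verdict was returned).

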